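# Refill and lock the bathroom soap dock

## Robot

A 6-joint arm with a two-finger parallel gripper is mounted at the origin on the work surface. World frame = base frame: x ahead of the robot, y to its left, z up, the work surface at z = 0. Lengths are in m, angles in degrees, forces in N, time in s.
With the tool pointing down it reaches from about 0.4 to 0.925 m from the base axis. Payload 12.5 kg.
Tool frame: the origin (TCP) lies between the finger pads; the fingertips stand 22 mm ahead of it and the grasp point (between the pads) lies 3 mm ahead of it (robot.nose_length is the distance from the TCP to the fingertips, in m); z points along the fingers, y is the line along which they close (so a half turn about z gives the same grasp; the last joint's range is limited). The gripper opens to 95 mm and grips with 3 to 60 N. Pads are 20 mm wide; open, the fingers measure 119 mm over their backs; the gripper's body (75 mm by 180 mm) begins 59 mm behind the grasp point.
Start: joints at [67.861, 28.126, 89.318, -0, 62.55, -6.05], TCP at [0.173, 0.601, 0.237] pointing down, gripper open.
Joint ranges: [-177.58, 177.58], [-47.91, 125.51], [2.72, 160], [-65.01, 245.01], [3.68, 167.84], [-153.87, 153.87]. Speed limits (degrees/s): [127.2, 127.2, 159.86, 180, 180, 180].

## Interface

Orientations are given as [roll, pitch, yaw] about the fixed x, y, z axes, in that order (R = Rz(yaw) Ry(pitch) Rx(roll)).
In Python, from station import robot gives the robot as it stands.
- The arm moves only by the tool send_rows, never from a script. Its argument "steps" is a list of rows, each a list of 2 entries, a list of its own where there are three numbers: the shift along the tool's x, y, z in mm, then the turn, a rotation vector about the tool's x, y, z in rad. In form: [[[tx, ty, tz], [wx, wy, wz]], ...]. A call has 1 to 12 rows; each row shifts and turns the commanded pose from where the row before left it, along the tool's axes as they then stand; what a row does not reach is not made up. A row lasts 1/10 s, in which the tool goes at most 50 mm and 8.59 degrees, less where a joint would pass 70% of its speed; a pose out of reach is approached as far as the arm can. A call is refused whole if a number of a shift passes 50 or a number of a turn 0.15, either way. A call with a gripper value outside its range is refused whole. "hand" is the opening, from 0 (shut) to 1 (fully open), set as the call begins (left out, the last holds). The fingers move at their own pace and stop on an object; "newtons" is the grip in N (left out, the last holds). Time passes only in rows, so rows that do not move let the fingers close. It gives the time, the measured TCP pose, the force, the opening and the grip force at its end, in the units of the state.
- robot.state(): the state, without advancing time (a new reading comes with each control period).
- robot.get_image(name): name is "scene" or "top" or "wrist"; returns the picture (480x640x3 uint8, blue, green, red); there is no depth.
- robot.camera_info(name): a dict with "fx", "fy", "cx", "cy" (pixels), "R" (3x3) and "t" (3): a world point X has camera coordinates R X + t. Camera axes: x right, y down, z forward; pixel columns grow to the right and rows downward; lengths in m; the calibration is good to about 2 mm. A picture is of the moment at which its call begins: read the wrist's pose just before it. camera_info takes no time and is no camera call; for the wrist camera it gives the pose at the moment of the call.
- robot.close_job(): hands the job in; it is judged then, once.
The state is a dict: "t": time; "q": joint angles; "qd": joint speeds; "tau": joint torques, N m; "eef_pos": TCP position; "orientation": TCP orientation; "contact_force": force on the tool from outside, world axes, zero at the start; "torque": the same for the moment, N m; "gripper_width": opening from 0.0 (shut) to 1.0 (fully open); "grip_force": force on a finger pad.
Only numpy, scipy, OpenCV 4.12 (cv2) and the standard library are available. Lean on these libraries where they do the work, as an engineer would, in place of code of your own. Each camera call takes 0.05 s, during which the arm holds its last target. There are 200 camera calls.

## Task

Take the dark brown refill cartridge from the wooden tray and slide it down into the empty sleeve of the grey dock until it is fully home, lowering it in rather than dropping it. Then lock it in by plugging the orange-handled lock plug fully into the rectangular socket between the two sleeves, its flange flat on the dock. Leave all the other things standing where they are.

Things in the scene. Friction and masses are not known exactly. Their poses are not given: they have to be found in the camera images.
- cartridge: Dark brown refill cartridge standing in one of the tray's three places. Origin: centre of its underside, z up. Body 64 (x) x 44 (y) x 79 mm high, white labels on the x faces; on top a gold cap block 34 (x) x 30 (y) mm, 79 to 119 mm up: grip here. 0.2 to 0.35 kg. Fits either way round (half a turn). Home, its brown shoulder is 1 mm below the dock's top.
- plug: Lock plug standing on the counter. Origin: centre of the underside, z up. Steel shank 40 (x) x 28 (y) mm, 0 to 40 mm up; orange flange 56 (x) x 66 (y) mm, 40 to 48 mm up; orange grip 22 (x) x 40 (y) mm, 48 to 88 mm up: grip across x, for in the dock the gold caps stand 4 mm past the flange's y ends. 0.13 to 0.25 kg. Fits either way round. Seated, the flange overlaps both sleeves by 4 mm.
- dock: Grey block fixed to the counter, 100 (x) x 180 (y) x 86 mm high. Origin: centre of its underside, z up. Two sleeves open at the top, 67 (x) x 47 (y) mm, 80 mm deep, 3 mm chamfer at the mouth: the empty one at y = -52 mm; the one at y = +52 mm holds the honey cartridge. Between them, at y = 0, the lock socket, 43 (x) x 31 (y) mm, 80 mm deep.
- sleeve_floor (a point): Centre of the floor of the dock's empty sleeve, 6 mm above the counter, axes as the dock: the cartridge's origin belongs here.
- lock_mouth (a point): Centre of the mouth of the lock socket in the dock's top face (86 mm above the counter), axes as the dock. The plug's origin belongs 40 mm below it.
- tray: Light wooden tray fixed to the counter, 110 (x) x 280 (y) x 20 mm high, walls and floor 5 mm, origin at the centre of its underside. Holds the cartridge and the two pump bottles in a row along its y, about 88 mm apart.
- neighbour: Honey-coloured cartridge already in the dock's other sleeve, same shape as the dark one, its gold cap reaching 125 mm above the counter. Leave alone.
- pump_dark: Dark brown pump bottle in the tray, square body 56 x 56 x 130 mm high, gold pump up to 185 mm with a spout reaching 41 mm to its -x. Origin at the centre of its underside. Leave alone.
- pump_honey: Honey-coloured pump bottle in the tray, same size as the dark one. Leave alone.
- tumbler: Green glass tumbler, 70 mm across, 100 mm high, origin at the centre of its underside. Leave alone.
- jar: White jar with a wooden lid, 66 mm across, 85 mm high, origin at the centre of its underside. Leave alone.
- lotion: Small blue lotion bottle, 38 mm across, 110 mm high, origin at the centre of its underside. Leave alone.
- hairbrush: Wooden hairbrush lying on its back behind the tray, black bristle pad up, 198 mm long along its x, 55 mm wide, 27 mm high. Leave alone.
- soap: Yellow bar of soap 50 x 80 x 25 mm in a blue dish (85 x 120 x 22 mm). Leave alone.
Things that resemble listed ones, but are neither listed nor needed, are in the scene too. What is shaped like the cartridge but blue or turquoise is not meant.

How it is judged:
By the outcome, as a careful person would: the job done as asked, in the order asked, and still so for the second after the job is handed in, with the robot touching nothing.
It also fails if it takes over 64 s, if anything falls off the work surface, if the arm or the gripper's body presses on something with over 40 N, if the wrist force passes 120 N, or if a joint passes its speed limit or range.

## Working session

There is one attempt and no reset: what is moved stays moved. The work goes in short steps, Python scripts to look and compute and a tool call to move; the robot and the scene stay as the last step left them, time stands still between calls to the robot, and variables do not carry over. Pictures are saved under pics/ and viewed, at most 10 in all, crops included, and the job is handed in when it is done.

Besides the shell and the picture viewer there is one more tool, called as name([rows], argument=value, ...), one row to a line, values as JSON. send_rows: Moves the arm, as the interface text tells. Its arguments: {"type":"object","properties":{"steps":{"type":"array","items":{"type":"array"}},"hand":{"type":"number"},"newtons":{"type":"number"}},"required":["steps"]}

```bash
mkdir -p pics; python3 - <<'E'
from station import robot
import cv2
print(robot.state())
for n in("scene","top"):
    cv2.imwrite(f"pics/{n}0.png",robot.get_image(n)); c=robot.camera_info(n); print(n,c)
E
```

```text
{'t': 0.0, 'q': array([ 6.78625267e+01,  2.81647983e+01,  8.93498344e+01,  4.15673468e-04,
        6.25510839e+01, -6.04879369e+00]), 'qd': array([-0.04453485,  0.05968401,  0.0714176 , -0.01260109,  0.03025486,
       -0.00391389]), 'tau': array([-3.28321194e-04, -6.12641358e+01, -2.58181965e+01,  6.92670979e-02,
        4.81551338e-02, -1.08031572e-04]), 'eef_pos': array([0.17307741, 0.60032393, 0.23605644]), 'orientation': array([-1.79934688e+02, -7.29152131e-03,  1.63911124e+02]), 'contact_force': array([-0.5803268 ,  0.14556832, -0.9265389 ]), 'torque': array([-0.00462196,  0.03042692, -0.00511816]), 'grip_force': 0.0, 'gripper_width': 0.993203719349841}
scene {'fx': 482.5188620558928, 'fy': 482.5188620558928, 'cx': 320.1348982371952, 'cy': 239.9079412647412, 'R': array([[ 0.16831118,  0.98570261,  0.00785537],
       [ 0.80194934, -0.13229225, -0.58255988],
       [-0.57319159,  0.10435095, -0.81274983]]), 't': array([-0.1100398 , -0.4061659 ,  1.38902756])}
top {'fx': 610.2528167861635, 'fy': 610.2528167861635, 'cx': 316.3658880732133, 'cy': 244.06039587925937, 'R': array([[-0.00809372, -0.99989602, -0.0119349 ],
       [-0.99116121,  0.00960235, -0.132315  ],
       [ 0.13241584,  0.01075849, -0.99113586]]), 't': array([0.01233618, 0.54199648, 1.56400921])}
```

View pics/scene0.png

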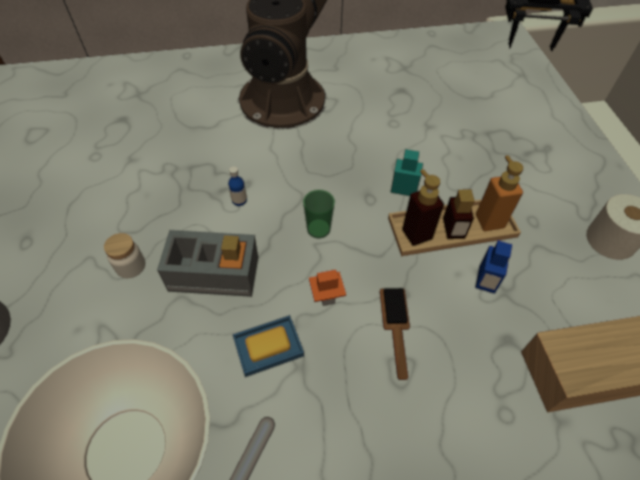

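View pics/top0.png

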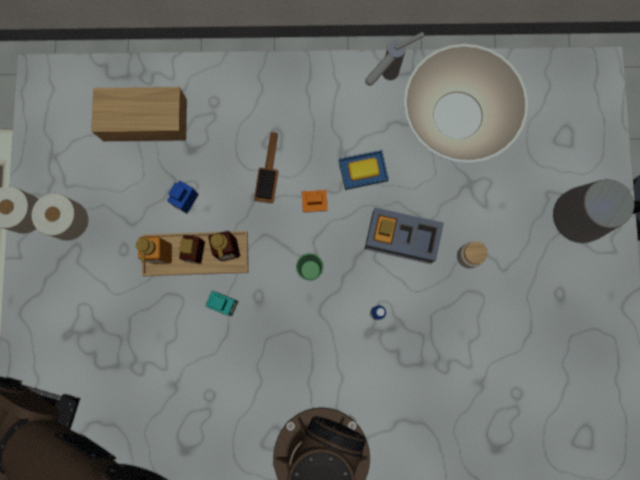

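The scene picture shows the tray with the dark pump (422,215), dark cartridge (460,213) and honey pump (498,205). The dock is at (210,262), with its honey cartridge at (231,252). The plug is at (327,287).
- **Cartridge-shaped candidates:** dark one in the tray at scene (460,213) / top (191,247), blue at (493,267) / (182,196), turquoise at (407,175) / (222,303). The first fits, being dark brown with a gold cap and in the tray.

Next I confirm it in an enlarged crop and triangulate roughly.

```bash
cat > h.py <<'E'
import numpy as np, cv2
def ray(c,uv):
    d=np.array([(uv[0]-c['cx'])/c['fx'],(uv[1]-c['cy'])/c['fy'],1.]); R=np.array(c['R']);
    return -R.T@np.array(c['t']), R.T@d
def atz(c,uv,z):
    o,d=ray(c,uv); return o+d*(z-o[2])/d[2]
def tri(obs):
    A=np.zeros((3,3));b=np.zeros(3);L=[]
    for c,uv in obs:
        o,d=ray(c,uv); d=d/np.linalg.norm(d); P=np.eye(3)-np.outer(d,d); A+=P;b+=P@o; L.append((P,o))
    X=np.linalg.solve(A,b); return X,[np.linalg.norm(P@(X-o)) for P,o in L]
def proj(c,X):
    p=np.array(c['R'])@X+c['t']; return np.array([c['fx']*p[0]/p[2]+c['cx'],c['fy']*p[1]/p[2]+c['cy']])
E
python3 - <<'E'
from h import *
from station import robot
s,t=robot.camera_info('scene'),robot.camera_info('top')
for n,a,b in [('cart cap',(465,196),(187,244)),('plug grip top',(328,275),(315,203)),('neigh cap',(232,241),(384,229)),('tumbler top',(319,198),(309,265)),('pumpdark top',(431,180),(220,240)),('pumphoney top',(514,168),(147,243))]:
    print(n,tri([(s,a),(t,b)]))
a=cv2.imread('pics/scene0.png')[140:260,370:530]; b=cv2.imread('pics/top0.png')[180:300,130:290]
cv2.imwrite('pics/crop.png',np.hstack([cv2.resize(i,(400,300),interpolation=2) for i in(a,b)]))
E
```

```text
cart cap (array([0.53406406, 0.32880846, 0.1222614 ]), [np.float64(0.0006407610323517823), np.float64(0.000640761032351809)])
plug grip top (array([0.64577053, 0.01327099, 0.06804897]), [np.float64(0.0034647031663106722), np.float64(0.003464703166310623)])
neigh cap (array([ 0.56749151, -0.16239776,  0.1171935 ]), [np.float64(0.00012462391599749598), np.float64(0.0001246239159975345)])
tumbler top (array([0.47982578, 0.0259134 , 0.11049385]), [np.float64(0.0004540836773128592), np.float64(0.0004540836773128566)])
pumpdark top (array([0.53472981, 0.23800497, 0.18804404]), [np.float64(0.0031922294478197977), np.float64(0.003192229447819885)])
pumphoney top (array([0.52996866, 0.41285421, 0.18782385]), [np.float64(0.004101438404194154), np.float64(0.004101438404194276)])
```

View pics/crop.png

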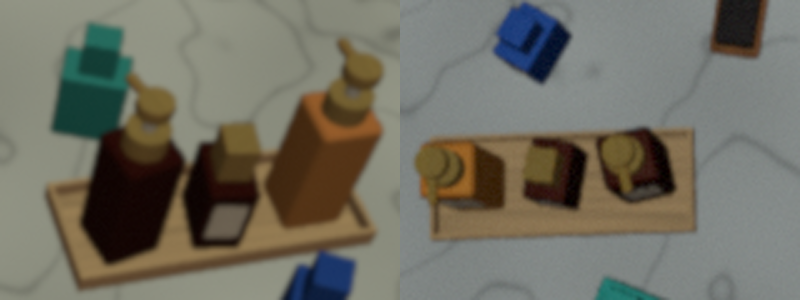

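The crop confirms it: the dark brown cartridge with gold cap and white label stands between the two pumps. Its heights check out. Now I move above it for a wrist look.

send_rows([
  [[0,0,-7],[0,0,0.1435]],
  [[0,0,-7],[0,0,0.1435]],
  [[0,0,-7],[0,0,0.1435]],
  [[0,0,-7],[0,0,0.1435]],
  [[0,0,-7],[0,0,0.1435]],
  [[0,0,-7],[0,0,0.1435]],
  [[0,0,-7],[0,0,0.1435]],
  [[0,0,-7],[0,0,0.1435]],
  [[0,0,-7],[0,0,0.1435]],
], hand=1)

```text
t: 1.0
eef_pos: [0.1731, 0.6004, 0.2995]
orientation: [-180.0, 0.0, 89.6]
contact_force: [0.7, -0.3, -0.6]
gripper_width: 1.002
grip_force: 0.0
```

send_rows([
  [[-30,40,0],[0,0,0]],
  [[-30,40,0],[0,0,0]],
  [[-30,40,0],[0,0,0]],
  [[-30,40,0],[0,0,0]],
  [[-30,40,0],[0,0,0]],
  [[-30,40,0],[0,0,0]],
  [[-30,40,0],[0,0,0]],
  [[-30,30,0],[0,0,0]],
  [[-15,0,0],[0,0,0]],
  [[0,0,0],[0,0,0]],
  [[0,0,0],[0,0,0]],
])

```text
t: 2.1
eef_pos: [0.4822, 0.3455, 0.2997]
orientation: [-180.0, -0.0, 89.9]
contact_force: [0.8, 0.5, 0.2]
gripper_width: 0.998
grip_force: 0.0
```

```bash
cat > snap.py <<'E'
import sys,pickle,cv2
from station import robot
n=sys.argv[1]
s=robot.state();c=robot.camera_info('wrist');i=robot.get_image('wrist')
cv2.imwrite(f'pics/{n}.png',i);pickle.dump((s,c),open(f'pics/{n}.pkl','wb'))
print(s['t'],s['eef_pos'],s['orientation'],s['q'].round(1),'cam',-c['R'].T@c['t'],c['R'][2],c['fx'])
E
python3 snap.py w1
```

```text
2.1 [0.48215914 0.34547682 0.29968504] [-1.79982837e+02 -1.46623071e-02  8.99067630e+01] [29.2 22.3 89.1  0.  68.6 29.3] cam [0.48217726 0.41796879 0.4471891 ] [-7.54509271e-04 -2.61693433e-01 -9.65150754e-01] 389.56456719986375
```

View pics/w1.png

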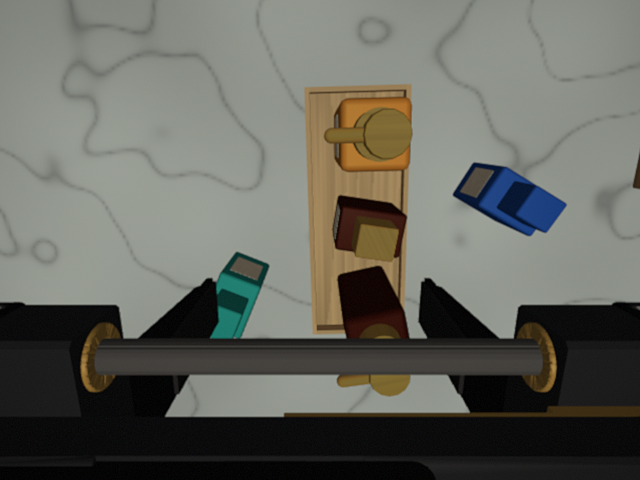

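The wrist view shows the cartridge at (370,230), its gold cap top at about (377,240), turned a few degrees relative to the tray. I move over it and lower for the second view.

send_rows([
  [[-8,26,25],[0,0,0]],
  [[-8,26,25],[0,0,0]],
  [[0,0,0],[0,0,0]],
  [[0,0,0],[0,0,0]],
])

```text
t: 2.55
eef_pos: [0.5341, 0.33, 0.2493]
orientation: [-179.9, 0.0, 90.0]
contact_force: [-0.5, 0.4, 0.7]
gripper_width: 1.001
grip_force: 0.0
```

```bash
python3 snap.py w2; python3 - <<'E'
import cv2,numpy as np
a=cv2.imread('pics/w1.png')[180:300,310:430]; b=cv2.imread('pics/w2.png')[120:320,240:440]
cv2.imwrite('pics/crop2.png',np.hstack([cv2.resize(i,(400,400),interpolation=2) for i in(a,b)]))
E
```

```text
2.55 [0.53405858 0.32997527 0.2492654 ] [-1.79931644e+02  1.48221132e-02  8.99657947e+01] [25.7 27.7 88.   0.  64.4 25.7] cam [0.53414793 0.40253593 0.39672306] [-0.00139408 -0.26218635 -0.96501626] 389.56456719986375
```

View pics/crop2.png

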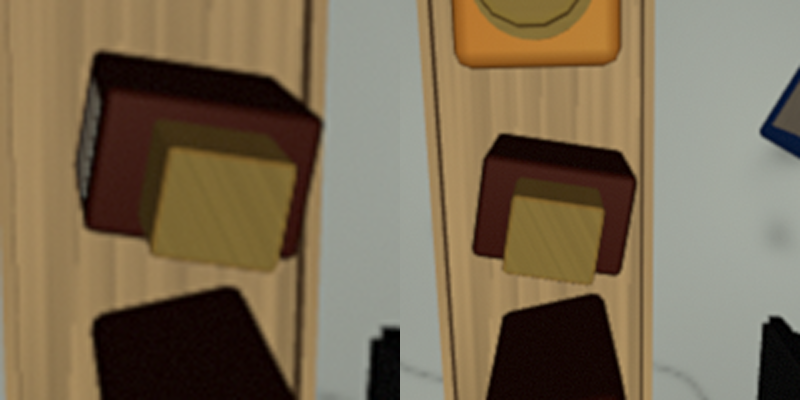

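The crop shows the cap's top face corners in both views. I triangulate them.

```bash
python3 - <<'E'
from h import *; import pickle
c1=pickle.load(open('pics/w1.pkl','rb'))[1];c2=pickle.load(open('pics/w2.pkl','rb'))[1]
A=np.array([(168,146),(296,160),(274,272),(148,254)])*.3+[310,180]
B=np.array([(112,195),(204,207),(194,284),(103,271)])/2+[240,120]
X=[]
for a,b in zip(A,B):
    x,r=tri([(c1,a),(c2,b)]);X.append(x);print(x.round(4),np.round(r,4))
X=np.array(X);print(X.mean(0))
for c,P in((c1,A),(c2,B)):
    q=np.array([atz(c,p,.124)for p in P]);e1=(q[1]-q[0]+q[2]-q[3])/2;e2=(q[0]-q[3]+q[1]-q[2])/2
    print(q.mean(0),np.linalg.norm(e1),np.degrees(np.arctan2(e1[1],e1[0])),np.linalg.norm(e2),np.degrees(np.arctan2(-e2[0],e2[1])))
E
```

```text
[0.518  0.3485 0.1224] [0.0001 0.0001]
[0.551  0.3442 0.1214] [0.0004 0.0004]
[0.5481 0.3126 0.1153] [0.0001 0.0001]
[0.5139 0.3187 0.1184] [0.0001 0.0001]
[0.53273319 0.33101256 0.11939532]
[0.53199542 0.33241848 0.124     ] 0.03313027224524396 -7.487527986066642 0.02959493776926853 -8.339290565340665
[0.53270392 0.33227674 0.124     ] 0.03339078253471007 -8.050495973189461 0.028755853946144355 -6.934635870040653
```

send_rows([
  [[2,-1.5,20],[0,0,0.134]],
  [[0,0,30],[0,0,0]],
  [[0,0,30],[0,0,0]],
  [[0,0,20],[0,0,0]],
  [[0,0,10],[0,0,0]],
  [[0,0,0],[0,0,0]],
  [[0,0,0],[0,0,0]],
], hand=0.7)

```text
t: 3.3
eef_pos: [0.5335, 0.3317, 0.1411]
orientation: [179.9, -0.1, 82.3]
contact_force: [-0.4, -0.4, 0.1]
gripper_width: 0.7
grip_force: 0.0
```

```bash
python3 snap.py w3
```

```text
3.3 [0.53346208 0.33166966 0.1410734 ] [ 1.79910447e+02 -6.79303499e-02  8.22696157e+01] [25.8 34.3 94.4  0.  51.2 33.6] cam [0.54295031 0.40339121 0.28862141] [-0.03366569 -0.25868527 -0.96537483] 389.56456719986375
```

View pics/w3.png

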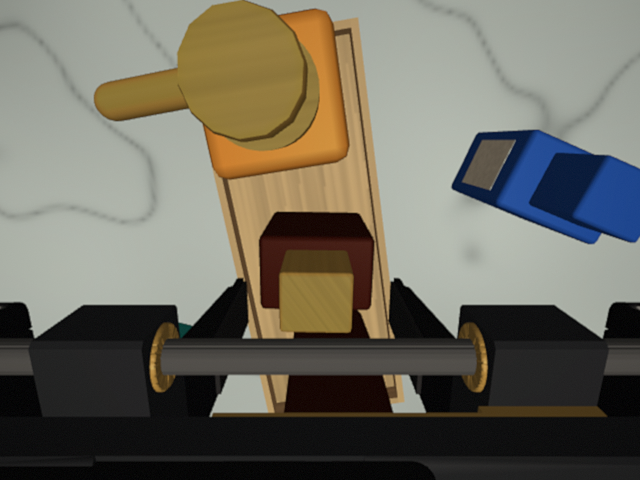

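The wrist view shows the cap top at (281–353, 275–332), square to the fingers and centred. The gripper body clears the honey pump. I descend and grip.

send_rows([
  [[0,0,15],[0,0,0]],
  [[0,0,10],[0,0,0]],
  [[0,0,6],[0,0,0]],
  [[0,0,0],[0,0,0]],
  [[0,0,0],[0,0,0]],
])

```text
t: 3.85
eef_pos: [0.5335, 0.3311, 0.109]
orientation: [180.0, -0.0, 82.2]
contact_force: [0.9, -0.2, 0.3]
gripper_width: 0.7
grip_force: 0.0
```

send_rows([
  [[0,0,0],[0,0,0]],
  [[0,0,0],[0,0,0]],
  [[0,0,0],[0,0,0]],
  [[0,0,0],[0,0,0]],
  [[0,0,0],[0,0,0]],
  [[0,0,0],[0,0,0]],
], hand=0.25, newtons=30)

```text
t: 4.45
eef_pos: [0.5332, 0.331, 0.1086]
orientation: [-180.0, -0.0, 82.2]
contact_force: [-0.6, 0.6, 0.4]
gripper_width: 0.356
grip_force: 30.0
```

```bash
python3 - <<'E'
from h import *; import pickle
s,c=pickle.load(open('pics/w3.pkl','rb'))
P=np.array([atz(c,p,.124) for p in [(281,275),(353,275),(352,332),(280,332)]]);print(P.mean(0),P)
# where is the pose of dock neighbour cap & rough dock from top image
t=pickle.loads(pickle.dumps(__import__('station').robot.camera_info('top')))
for n,p in dict(TL=(374,209),TR=(443,222),BR=(436,263),BL=(365,248)).items(): print(n,atz(t,p,.086))
E
```

```text
[0.5327325  0.33169747 0.124     ] [[0.51891407 0.34775229 0.124     ]
 [0.55080634 0.34341205 0.124     ]
 [0.54722119 0.31554727 0.124     ]
 [0.51398839 0.32007826 0.124     ]]
TL [ 0.62440338 -0.14108355  0.086     ]
TR [ 0.58894356 -0.31582876  0.086     ]
BR [ 0.48428353 -0.29448956  0.086     ]
BL [ 0.52414769 -0.11622696  0.086     ]
```

Gripped; the opening of 33.8 mm matches the cap's 34 mm. I lift well over the pump (190 mm) and carry it to the dock.

send_rows([
  [[0,0,-5],[0,0,0]],
  [[0,0,-15],[0,0,0]],
  [[0,0,-30],[0,0,0]],
  [[0,0,-40],[0,0,0]],
  [[0,0,-40],[0,0,0]],
  [[0,0,-40],[0,0,0]],
  [[0,0,-30],[0,0,0.0]],
  [[0,0,-20],[0,0,0.073]],
  [[0,0,0],[0,0,0]],
])

```text
t: 5.35
eef_pos: [0.5337, 0.3312, 0.3317]
orientation: [179.8, -0.2, 78.0]
contact_force: [-0.2, -0.4, -2.1]
gripper_width: 0.354
grip_force: 30.0
```

send_rows([
  [[-20,4,0],[0,0,0]],
  [[-40,9,0],[0,0,0]],
  [[-45,10,0],[0,0,0]],
  [[-45,10,0],[0,0,0]],
  [[-45,10,0],[0,0,0]],
  [[-45,10,0],[0,0,0]],
  [[-45,10,0],[0,0,0]],
  [[-45,10,0],[0,0,0]],
  [[-45,10,0],[0,0,0]],
  [[-45,10,0],[0,0,0]],
  [[-45,10,0],[0,0,0]],
  [[-45,10,0],[0,0,0]],
])

```text
t: 6.55
eef_pos: [0.5369, -0.1936, 0.327]
orientation: [-179.9, -0.0, 78.1]
contact_force: [0.8, -0.5, -1.5]
gripper_width: 0.353
grip_force: 30.0
```

send_rows([
  [[-45,9,0],[0,0,0]],
  [[-40,8,0],[0,0,0]],
  [[-25,5,0],[0,0,0]],
  [[-15,3,0],[0,0,0]],
  [[0,0,0],[0,0,0]],
  [[0,0,0],[0,0,0]],
  [[0,0,0],[0,0,0]],
])

```text
t: 7.25
eef_pos: [0.5369, -0.3176, 0.3285]
orientation: [-180.0, -0.0, 78.1]
contact_force: [0.9, 1.0, -2.0]
gripper_width: 0.354
grip_force: 30.0
```

```bash
python3 snap.py w4
```

```text
7.25 [ 0.53685668 -0.31761725  0.32848571] [-1.79979297e+02 -2.53398894e-02  7.81373203e+01] [-36.7  23.9  82.2   0.   74.  -24.8] cam [ 0.55186933 -0.24673254  0.47598848] [-0.05411679 -0.25585686 -0.96519876] 389.56456719986375
```

View pics/w4.png

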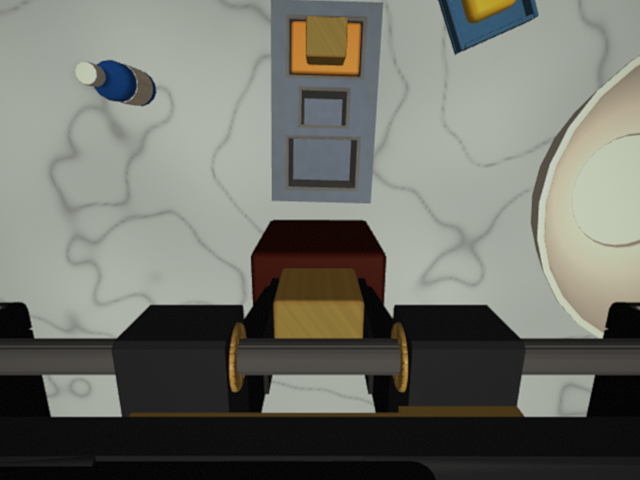

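The wrist view shows the dock top with its -y end at row 202, the empty sleeve at (323,162), the socket at (323,108) and the neighbour at (326,42). The cartridge hangs straight and centred at column 318. I fit the dock model to the image edges.

```bash
cat > fit.py <<'E'
from h import *; import pickle
from scipy.optimize import differential_evolution
from scipy.ndimage import map_coordinates
def rect(cx,cy,w,h): return np.array([(cx-w/2,cy-h/2),(cx+w/2,cy-h/2),(cx+w/2,cy+h/2),(cx-w/2,cy+h/2)])
def segs(r,drop=()):
    for i in range(4):
        if i in drop: continue
        k=np.linspace(.06,.94,40)[:,None]; yield r[i]+(r[(i+1)%4]-r[i])*k
OUT=list(segs(rect(0,0,.1,.18),(2,))); INN=list(segs(rect(0,-.052,.073,.053)))+list(segs(rect(0,0,.049,.037)))
def score(p,ims,z,S):
    x,y,a=p[:3]; z=p[3] if len(p)>3 else z
    R=np.array([[np.cos(a),-np.sin(a)],[np.sin(a),np.cos(a)]]); tot=0
    for g,c in ims:
        for s in S:
            w=np.c_[s@R.T+[x,y],np.full(len(s),z)]; q=(c['R']@w.T).T+c['t']
            u=c['fx']*q[:,0]/q[:,2]+c['cx'];v=c['fy']*q[:,1]/q[:,2]+c['cy']
            # normal gradient: signed mean
            d=np.array([u[-1]-u[0],v[-1]-v[0]]);d/=np.linalg.norm(d)+1e-9
            G=lambda k:map_coordinates(g[k],[v,u],order=1,mode='constant')
            tot+=abs(np.mean(-d[1]*G(0)+d[0]*G(1)))
    return -tot
def load(n,row=9999):
    im=cv2.imread(f'pics/{n}.png'); g=cv2.GaussianBlur(cv2.cvtColor(im,6),(0,0),1.0).astype(float)
    gx=cv2.Sobel(g,cv2.CV_64F,1,0);gy=cv2.Sobel(g,cv2.CV_64F,0,1); gx[row:]=0;gy[row:]=0
    return (gx,gy),pickle.load(open(f'pics/{n}.pkl','rb'))[1]
if __name__=='__main__':
    ims=[load('w4',212)]
    b=[(.535,.575),(-.237,-.197),(-.3,-.1)]
    for nm,S in(('out',OUT),('all',OUT+INN)):
      r=differential_evolution(score,b,args=(ims,.086,S),seed=1,tol=1e-8,maxiter=300);print(nm,r.x[:2],np.degrees(r.x[2]),r.fun)
    r=differential_evolution(score,b+[(.07,.1)],args=(ims,.086,OUT),seed=1,tol=1e-8,maxiter=300);print('z',r.x,np.degrees(r.x[2]),r.fun)
E
python3 fit.py; python3 - <<'E'
from h import *;import pickle
s,c=pickle.load(open('pics/w4.pkl','rb'))
for p,z in (((276,308),.3436),((363,308),.3436),((252,256),.3035),((385,256),.3035)):print(atz(c,p,z))
print(s['eef_pos'])
E
```

```text
out [ 0.56276132 -0.21891771] -13.336308898698011 -421.77865323486077
all [ 0.56026083 -0.22961792] -13.34800750698688 -645.6271450374429
z [ 0.56274393 -0.21916754 -0.23517346  0.08444649] -13.474446854291859 -424.748607520328
[ 0.52433808 -0.30216332  0.3436    ]
[ 0.55569129 -0.3087386   0.3436    ]
[ 0.51121094 -0.29133451  0.3035    ]
[ 0.57138317 -0.30395753  0.3035    ]
[ 0.53685668 -0.31761725  0.32848571]
```

```bash
python3 - <<'E'
from fit import *
ims=[load('w4',212)]
b=[(.555,.571),(-.226,-.212),(-.26,-.21)]
for w in(0,.003,.006):
  for nm,S in(('sl',list(segs(rect(0,-.052,.067+w,.047+w)))),('so',list(segs(rect(0,0,.043+w,.031+w))))):
    r=differential_evolution(score,b,args=(ims,.086 if w else .083,S),seed=1,tol=1e-8,maxiter=200);print(nm,w,r.x[:2].round(4),np.degrees(r.x[2]).round(2),r.fun.round(1))
g=cv2.cvtColor(cv2.imread('pics/w4.png'),6).astype(float)
p=g[:,305:335].mean(1);d=np.diff(p);print('cart',[(i+.5,round(d[i],1)) for i in range(205,345) if abs(d[i])>4])
s,c=pickle.load(open('pics/w4.pkl','rb'))
a=np.radians(-13.4);R=np.array([[np.cos(a),-np.sin(a)],[np.sin(a),np.cos(a)]]);im=cv2.imread('pics/w4.png')
K=8;cr=cv2.resize(im[80:205,270:380],None,fx=4.7,fy=4.7,interpolation=2)
for r in(rect(0,-.052,.067,.047),rect(0,-.052,.073,.053),rect(0,0,.043,.031),rect(0,0,.1,.18)):
  w=r@R.T+[.5628,-.2190]; q=np.array([(proj(c,np.r_[k,.086])-[270,80]+.5)*4.7 for k in w])
  cv2.polylines(cr,[q.astype(int)],True,(0,0,255),1)
cv2.imwrite('pics/ov.png',cr);print(cr.shape)
E
```

```text
sl 0 [ 0.5624 -0.219 ] -13.01 -417.7
so 0 [ 0.5626 -0.2191] -13.76 -371.3
sl 0.003 [ 0.5645 -0.2176] -13.01 -313.2
so 0.003 [ 0.5607 -0.2204] -12.99 -278.2
sl 0.006 [ 0.5664 -0.2163] -13.01 -243.1
so 0.006 [ 0.5587 -0.2216] -13.6 -218.6
cart [(218.5, np.float64(-36.4)), (219.5, np.float64(-83.6)), (220.5, np.float64(-43.7)), (267.5, np.float64(13.6)), (268.5, np.float64(9.4)), (298.5, np.float64(6.5)), (299.5, np.float64(16.0)), (300.5, np.float64(18.4)), (301.5, np.float64(11.1)), (336.5, np.float64(-9.1)), (337.5, np.float64(-35.1)), (338.5, np.float64(-42.2)), (341.5, np.float64(4.7)), (344.5, np.float64(16.2))]
(588, 517, 3)
```

View pics/ov.png

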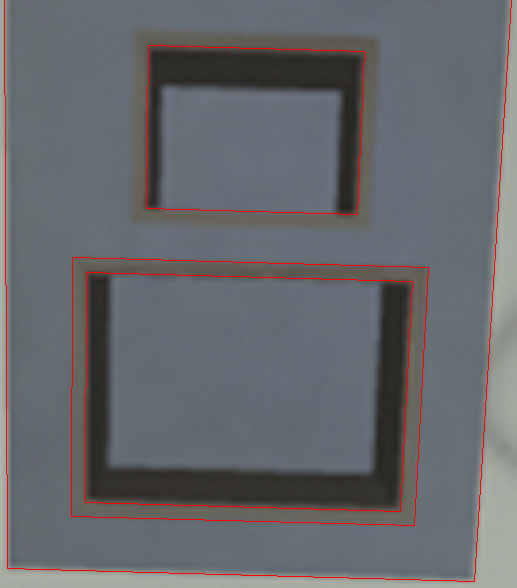

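The overlay matches the dock outline, the sleeve mouth and the socket to within a pixel: dock at (0.5625, -0.2190), yaw -13.3°, and the fitted height of 84.4 mm agrees with 86 mm. Now I check the held cartridge's offset.

```bash
python3 - <<'E'
from fit import *
s,c=pickle.load(open('pics/w4.pkl','rb'))
g=cv2.GaussianBlur(cv2.cvtColor(cv2.imread('pics/w4.png'),6),(0,0),1).astype(float)
for r0,r1 in((303,312),(222,226)):
  d=np.diff(g[r0:r1].mean(0));print(r0,[(i+.5,d[i].round(1)) for i in range(240,400) if abs(d[i])>6])
a=np.radians(78.14);ex=np.array([np.cos(a),np.sin(a)]);ey=np.array([np.sin(a),-np.cos(a)])
for n,row,z,off in(('cap top',300.3,.3438,.015),('bottom',219.6,.2248,.022)):
  P=atz(c,(320,row),z)[:2]-s['eef_pos'][:2]; print(n,'tool x offset mm',(P@ex-off)*1e3)
d=np.array([.5625,-.219])+np.array([[np.cos(b:=np.radians(-13.3)),-np.sin(b)],[np.sin(b),np.cos(b)]])@[0,-.052]
print('sleeve',d)
v=d-s['eef_pos'][:2];
a=np.radians(76.7);ex=np.array([np.cos(a),np.sin(a)]);ey=np.array([np.sin(a),-np.cos(a)]);print('to go tool x,y',v@ex*1e3,v@ey*1e3)
E
```

```text
303 [(240.5, np.float64(6.8)), (241.5, np.float64(25.2)), (242.5, np.float64(40.6)), (243.5, np.float64(34.3)), (244.5, np.float64(15.6)), (248.5, np.float64(-12.2)), (249.5, np.float64(-20.1)), (250.5, np.float64(-28.2)), (251.5, np.float64(-35.3)), (252.5, np.float64(-34.4)), (253.5, np.float64(-20.3)), (271.5, np.float64(14.4)), (272.5, np.float64(25.8)), (273.5, np.float64(27.0)), (274.5, np.float64(17.8)), (275.5, np.float64(8.8)), (361.5, np.float64(-10.7)), (362.5, np.float64(-22.3)), (363.5, np.float64(-30.4)), (364.5, np.float64(-23.9)), (365.5, np.float64(-9.8)), (381.5, np.float64(7.3)), (382.5, np.float64(19.8)), (383.5, np.float64(31.4)), (384.5, np.float64(34.1)), (385.5, np.float64(28.9)), (386.5, np.float64(22.0)), (387.5, np.float64(14.4)), (388.5, np.float64(7.2)), (391.5, np.float64(-11.8)), (392.5, np.float64(-29.4)), (393.5, np.float64(-40.8)), (394.5, np.float64(-30.0)), (395.5, np.float64(-11.0))]
222 [(266.5, np.float64(-16.2)), (267.5, np.float64(-32.8)), (268.5, np.float64(-41.2)), (269.5, np.float64(-35.5)), (270.5, np.float64(-18.5)), (364.5, np.float64(13.5)), (365.5, np.float64(30.5)), (366.5, np.float64(42.2)), (367.5, np.float64(36.8)), (368.5, np.float64(21.8)), (369.5, np.float64(9.0))]
cap top tool x offset mm 0.6965624815455408
bottom tool x offset mm -0.32102896479547016
sleeve [ 0.55053741 -0.2696053 ]
to go tool x,y 49.8714665264961 2.268668561682609
```

```bash
python3 - <<'E'
from fit import *
s,c=pickle.load(open('pics/w4.pkl','rb'))
a=np.radians(78.14);ey=np.array([np.sin(a),-np.cos(a)])
print(c['cx'],[(atz(c,(u,v),z)[:2]-s['eef_pos'][:2])@ey*1e3 for u,v,z in((318.3,305,.3438),(317.5,222,.2248))])
E
```

```text
318.0965700820554 [np.float64(0.1488005886851946), np.float64(-0.3680265228971209)]
```

Centred. I move over the sleeve and down to about 10 mm above the mouth.

send_rows([
  [[25,1.2,0],[0,0,0.025]],
  [[24.6,1.1,0],[0,0,0]],
  [[0,0,20],[0,0,0]],
  [[0,0,30],[0,0,0]],
  [[0,0,30],[0,0,0]],
  [[0,0,30],[0,0,0]],
  [[0,0,18],[0,0,0]],
  [[0,0,0],[0,0,0]],
  [[0,0,0],[0,0,0]],
  [[0,0,0],[0,0,0]],
])

```text
t: 8.3
eef_pos: [0.5505, -0.2708, 0.2021]
orientation: [179.9, 0.0, 76.7]
contact_force: [-0.3, 0.7, -1.8]
gripper_width: 0.358
grip_force: 30.0
```

send_rows([
  [[1,0.2,5],[0,0,0]],
  [[0,0,5],[0,0,0]],
  [[0,0,5],[0,0,0]],
  [[0,0,5],[0,0,0]],
  [[0,0,5],[0,0,0]],
  [[0,0,0],[0,0,0]],
])

```text
t: 8.9
eef_pos: [0.5501, -0.2699, 0.1747]
orientation: [-179.9, -0.0, 76.6]
contact_force: [0.4, -0.0, -1.6]
gripper_width: 0.354
grip_force: 30.0
```

The cartridge is inside by 15 mm with no contact force. I continue lowering.

send_rows([
  [[0,0,7],[0,0,0]],
  [[0,0,7],[0,0,0]],
  [[0,0,7],[0,0,0]],
  [[0,0,7],[0,0,0]],
  [[0,0,7],[0,0,0]],
  [[0,0,7],[0,0,0]],
  [[0,0,7],[0,0,0]],
  [[0,0,5],[0,0,0]],
  [[0,0,0],[0,0,0]],
])

```text
t: 9.8
eef_pos: [0.5502, -0.2699, 0.1208]
orientation: [-179.9, -0.0, 76.6]
contact_force: [0.9, 0.8, -1.6]
gripper_width: 0.359
grip_force: 30.0
```

send_rows([
  [[0,0,3],[0,0,0]],
  [[0,0,3],[0,0,0]],
  [[0,0,2],[0,0,0]],
  [[0,0,1],[0,0,0]],
  [[0,0,1],[0,0,0]],
  [[0,0,0],[0,0,0]],
  [[0,0,0],[0,0,0]],
])

```text
t: 10.5
eef_pos: [0.5504, -0.27, 0.1117]
orientation: [180.0, -0.0, 76.6]
contact_force: [0.3, -0.7, -2.6]
gripper_width: 0.356
grip_force: 30.0
```

send_rows([
  [[0,0,1],[0,0,0]],
  [[0,0,0.5],[0,0,0]],
  [[0,0,0.5],[0,0,0]],
  [[0,0,0],[0,0,0]],
  [[0,0,0],[0,0,0]],
])

```text
t: 11.0
eef_pos: [0.5504, -0.27, 0.1096]
orientation: [180.0, -0.0, 76.6]
contact_force: [0.3, 0.5, -1.0]
gripper_width: 0.355
grip_force: 30.0
```

send_rows([
  [[0,0,0.5],[0,0,0]],
  [[0,0,0.5],[0,0,0]],
  [[0,0,0],[0,0,0]],
  [[0,0,0],[0,0,0]],
])

```text
t: 11.4
eef_pos: [0.5504, -0.27, 0.1096]
orientation: [180.0, 0.0, 76.6]
contact_force: [-3.8, 1.6, 8.1]
gripper_width: 0.354
grip_force: 30.0
```

Contact came at exactly the expected height (TCP 109.6 mm), so the cartridge is home. I release, rise, and move to the plug.

send_rows([
  [[0,0,-0.5],[0,0,0]],
  [[0,0,0],[0,0,0]],
  [[0,0,0],[0,0,0]],
  [[0,0,0],[0,0,0]],
  [[0,0,0],[0,0,0]],
], hand=0.75)

```text
t: 11.9
eef_pos: [0.5504, -0.27, 0.109]
orientation: [-180.0, -0.0, 76.6]
contact_force: [0.8, 0.2, 0.9]
gripper_width: 0.71
grip_force: 0.0
```

send_rows([
  [[0,0,-5],[0,0,0]],
  [[0,0,-10],[0,0,0]],
  [[0,0,-20],[0,0,0]],
  [[0,0,-35],[0,0,0]],
  [[0,0,-40],[0,0,-0.117]],
  [[0,0,-30],[0,0,-0.117]],
  [[40,13,0],[0,0,0]],
  [[40,13,0],[0,0,0]],
  [[40,13,0],[0,0,0]],
  [[40,13,0],[0,0,0]],
  [[40,13,0],[0,0,0]],
  [[40,13,0],[0,0,0]],
])

```text
t: 13.1
eef_pos: [0.6285, -0.0283, 0.2503]
orientation: [179.9, 0.0, 90.0]
contact_force: [0.2, -0.0, 0.3]
gripper_width: 0.75
grip_force: 0.0
```

send_rows([
  [[30,12,0],[0,0,0]],
  [[10,0,0],[0,0,0]],
  [[0,0,0],[0,0,0]],
  [[0,0,0],[0,0,0]],
  [[0,0,0],[0,0,0]],
])

```text
t: 13.6
eef_pos: [0.64, 0.0087, 0.2494]
orientation: [180.0, 0.0, 90.0]
contact_force: [-0.3, -0.0, 0.2]
gripper_width: 0.753
grip_force: 0.0
```

```bash
python3 snap.py w5
```

```text
13.6 [0.63999563 0.00871461 0.24942063] [1.79989144e+02 6.51470619e-03 8.99542452e+01] [-5.1 28.7 86.2 -0.  65.1 -5.1] cam [0.6398877  0.08125973 0.39690748] [-1.09674464e-04 -2.62048348e-01 -9.65054740e-01] 389.56456719986375
```

View pics/w5.png

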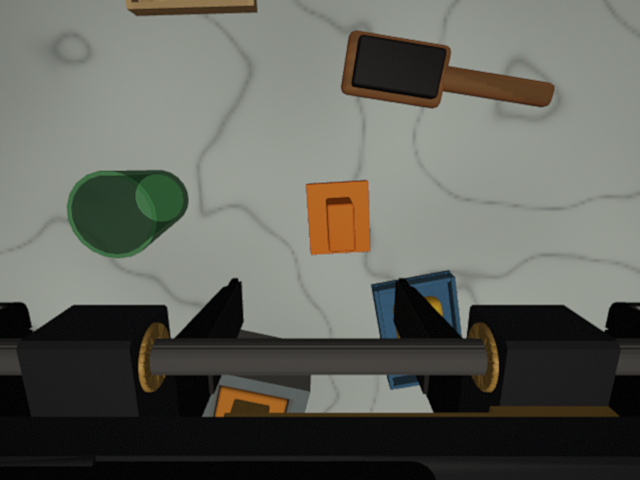

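The wrist view shows the plug: flange corners at about (307,183), (368,180), (370,252) and (310,254), with the grip top at (341,225). I fit the flange and grip together.

```bash
cat > plug.py <<'E'
from fit import *; import sys
def F(ims,zs=(.048,.088)):
    A=list(segs(rect(0,0,.056,.066)));B=list(segs(rect(0,0,.022,.040)))
    b=[(.63,.67),(-.005,.035),(-.2,.2)]
    de=lambda f,b=b:differential_evolution(f,b,seed=1,tol=1e-8,maxiter=300)
    for n,f,bb in(('flange',lambda p:score(p,ims,.048,A),b),('grip',lambda p:score(p,ims,.088,B),b),('both',lambda p:score(p,ims,.048,A)+score(p,ims,.088,B),b),
        ('both+z',lambda p:score(p[:3],ims,p[3],A)+score(p[:3],ims,p[3]+.04,B),b+[(.03,.065)])):
        r=de(f,bb);print(n,r.x.round(4),np.degrees(r.x[2]).round(2),r.fun.round(1))
F([load(n,270) for n in sys.argv[1:]])
E
python3 plug.py w5
```

```text
flange [0.6583 0.0125 0.0656] 3.76 -425.1
grip [0.6571 0.011  0.0572] 3.28 -363.6
both [0.6581 0.0118 0.0628] 3.6 -670.3
both+z [0.6578 0.013  0.0632 0.0545] 3.62 -740.9
```

send_rows([
  [[3.5,18,20],[0,0,0]],
  [[0,0,25],[0,0,-0.063]],
  [[0,0,15],[0,0,0]],
  [[0,0,0],[0,0,0]],
  [[0,0,0],[0,0,0]],
])

```text
t: 14.15
eef_pos: [0.6584, 0.0128, 0.1896]
orientation: [180.0, -0.0, 93.6]
contact_force: [0.1, 0.2, -0.3]
gripper_width: 0.749
grip_force: 0.0
```

```bash
python3 snap.py w6; python3 plug.py w6; python3 plug.py w5 w6
```

```text
14.15 [0.65836756 0.01281721 0.18962991] [ 1.79988672e+02 -1.94944304e-03  9.35744502e+01] [-4.6 33.5 87.2  0.  59.3 -8.2] cam [0.65362571 0.08520091 0.3371257 ] [ 0.0164547  -0.2613907  -0.96509282] 389.56456719986375
flange [0.6584 0.0131 0.0625] 3.58 -333.9
grip [0.6441 0.0307 0.0625] 3.58 -270.6
both [0.6585 0.0124 0.0625] 3.58 -471.9
both+z [0.6586 0.0132 0.0625 0.0537] 3.58 -500.6
flange [0.6584 0.0126 0.0595] 3.41 -744.9
grip [0.6572 0.0112 0.0625] 3.58 -545.1
both [0.6584 0.0121 0.0606] 3.47 -1091.9
both+z [0.6581 0.0132 0.0625 0.0537] 3.58 -1200.0
```

```bash
python3 - <<'E'
from fit import *
A=list(segs(rect(0,0,.056,.066)));B=list(segs(rect(0,0,.022,.040)))
for names in(['w5'],['w6'],['w5','w6']):
  ims=[load(n,{'w5':275,'w6':325}[n]) for n in names]
  for n,S,zb in(('flange',A,(.03,.07)),('grip',B,(.07,.11))):
    r=differential_evolution(score,[(.65,.666),(.003,.021),(.03,.09),zb],args=(ims,0,S),seed=1,tol=1e-8,maxiter=300);print(names,n,r.x.round(4),r.fun.round(1))
cv2.imwrite('pics/w6c.png',cv2.resize(cv2.imread('pics/w6.png')[150:340,210:430],None,fx=3,fy=3,interpolation=2))
E
```

```text
['w5'] flange [0.6581 0.0131 0.0622 0.0517] -442.7
['w5'] grip [0.6571 0.011  0.057  0.0882] -363.6
['w6'] flange [0.6585 0.0132 0.0573 0.0528] -420.0
['w6'] grip [0.6597 0.0098 0.0625 0.0809] -352.5
['w5', 'w6'] flange [0.6584 0.0131 0.0604 0.0518] -853.8
['w5', 'w6'] grip [0.6576 0.0097 0.0625 0.0809] -690.4
```

View pics/w6c.png

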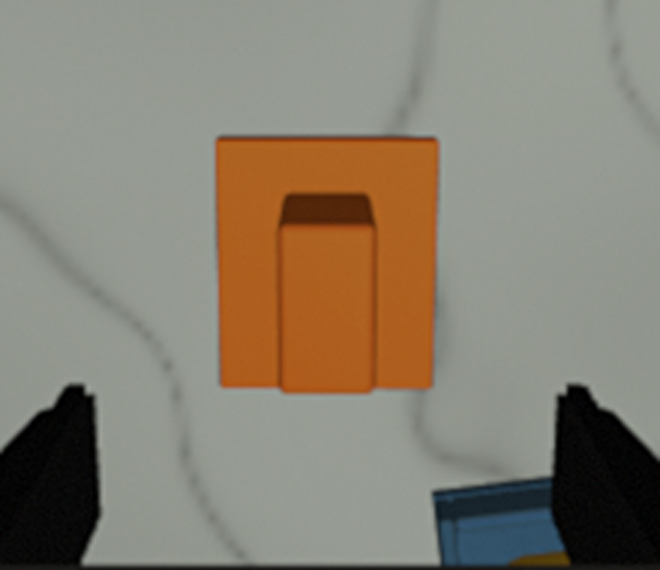

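The crop shows the plug grip midway between the fingers and square to them: grip top columns 280–375, fingers at 85 and 575. I descend and grip.

send_rows([
  [[0,0,20],[0,0,0]],
  [[0,0,30],[0,0,0]],
  [[0,0,30],[0,0,0]],
  [[0,0,20],[0,0,0]],
  [[0,0,10],[0,0,0]],
  [[0,0,3],[0,0,0]],
  [[0,0,0],[0,0,0]],
  [[0,0,0],[0,0,0]],
])

```text
t: 15.0
eef_pos: [0.6589, 0.0135, 0.0775]
orientation: [179.9, 0.0, 93.6]
contact_force: [-0.8, 0.1, 0.9]
gripper_width: 0.753
grip_force: 0.0
```

send_rows([
  [[0,0,0],[0,0,0]],
  [[0,0,0],[0,0,0]],
  [[0,0,0],[0,0,0]],
  [[0,0,0],[0,0,0]],
  [[0,0,0],[0,0,0]],
  [[0,0,0],[0,0,0]],
  [[0,0,0],[0,0,0]],
], hand=0.15, newtons=40)

```text
t: 15.7
eef_pos: [0.6582, 0.0136, 0.0761]
orientation: [-180.0, -0.0, 93.6]
contact_force: [-0.2, -0.1, -2.2]
gripper_width: 0.232
grip_force: 40.0
```

Gripped; the opening of 22.0 mm matches the grip. I lift, turn to the dock's yaw and measure the plug in the hand.

send_rows([
  [[0,0,-5],[0,0,0]],
  [[0,0,-15],[0,0,0]],
  [[0,0,-30],[0,0,0]],
  [[0,0,-40],[0,0,0]],
  [[0,0,-40],[0,0,0.1]],
  [[0,0,-30],[0,0,0.1]],
  [[0,0,-10],[0,0,0.095]],
  [[0,0,0],[0,0,0]],
  [[0,0,0],[0,0,0]],
])

```text
t: 16.6
eef_pos: [0.6579, 0.0136, 0.2462]
orientation: [-180.0, -0.0, 76.9]
contact_force: [-0.3, 0.5, -2.6]
gripper_width: 0.228
grip_force: 40.0
```

```bash
python3 snap.py w7; python3 - <<'E'
from fit import *
s,c=pickle.load(open('pics/w7.pkl','rb'));p=s['eef_pos'];z=p[2]-.0761
im=load('w7',334); y0=np.radians(s['orientation'][2]-90)
F=rect(0,0,.056,.066); S=[list(segs(F))[i] for i in(1,2,3)]
for n,SS in(('3 edges',S),('far',S[1:2])):
  for a in (.048,.046,.050):
    r=differential_evolution(score,[(p[0]-.008,p[0]+.008),(p[1]-.008,p[1]+.008),(y0-.06,y0+.06)],args=([im],z+a,SS),seed=1,tol=1e-8)
    d=r.x[:2]-p[:2];t=y0+np.pi/2; print(n,a,'tool dx,dy mm',(d@[np.cos(t),np.sin(t)])*1e3,(d@[np.sin(t),-np.cos(t)])*1e3,'dyaw',np.degrees(r.x[2]-y0),r.fun)
E
```

```text
16.6 [0.65785148 0.01359511 0.24619213] [-1.79986284e+02 -2.35868931e-03  7.68988134e+01] [-4.6 30.4 83.6  0.  66.   8.5] cam [0.67442505 0.08419302 0.39368023] [-0.05959429 -0.25505085 -0.96508942] 389.56456719986375
3 edges 0.048 tool dx,dy mm -0.475218975417048 0.1575160770392707 dyaw 0.009392914815409728 -329.16252831124655
3 edges 0.046 tool dx,dy mm -0.930764341859618 0.028663797838930458 dyaw 0.009392916572446732 -326.60970434097703
3 edges 0.05 tool dx,dy mm -0.019611857895831638 0.6630504990668112 dyaw 0.009392927196187959 -327.1639942280613
far 0.048 tool dx,dy mm -0.4752631867534596 -0.11216581007968501 dyaw 0.009392919877904976 -259.6976946527222
far 0.046 tool dx,dy mm -0.9307992309151027 -0.1841583524662466 dyaw 0.009392916120302259 -259.6681442600508
far 0.05 tool dx,dy mm -0.019759391627200664 -0.23692480474508476 dyaw 0.009392925563995678 -259.6673687465333
```

The plug sits centred in the hand (-0.5, 0 mm) and square. I carry it over the socket.

send_rows([
  [[-20,-3,0],[0,0,0]],
  [[-40,-6.5,0],[0,0,0]],
  [[-45,-7.5,0],[0,0,0]],
  [[-45,-7.5,0],[0,0,0]],
  [[-45,-7.5,0],[0,0,0]],
  [[-35,-5.5,0],[0,0,0]],
  [[-17.7,-2.7,0],[0,0,0.003]],
  [[0,0,0],[0,0,0]],
  [[0,0,0],[0,0,0]],
  [[0,0,0],[0,0,0]],
])

```text
t: 17.65
eef_pos: [0.5626, -0.2173, 0.2458]
orientation: [-180.0, -0.0, 76.6]
contact_force: [0.8, -0.2, -1.8]
gripper_width: 0.226
grip_force: 40.0
```

```bash
python3 - <<'E'
from station import robot;import numpy as np
s=robot.state();t=np.radians(s['orientation'][2]);d=np.array([.5626,-.2185])-s['eef_pos'][:2]
print(s['eef_pos'],s['orientation'],'tool',d@[np.cos(t),np.sin(t)]*1e3,d@[np.sin(t),-np.cos(t)]*1e3)
E
```

```text
[ 0.5625725  -0.21733909  0.24584863] [-1.79974999e+02 -2.15714957e-02  7.66446118e+01] tool -1.1231587141454409 0.2949139248812116
```

send_rows([
  [[-1.1,0.3,10],[0,0,0]],
  [[0,0,20],[0,0,0]],
  [[0,0,25],[0,0,0]],
  [[0,0,15],[0,0,0]],
  [[0,0,3],[0,0,0]],
  [[0,0,0],[0,0,0]],
  [[0,0,0],[0,0,0]],
])

```text
t: 18.35
eef_pos: [0.5628, -0.2193, 0.1738]
orientation: [179.9, 0.0, 76.6]
contact_force: [-0.0, -0.1, -2.6]
gripper_width: 0.231
grip_force: 40.0
```

send_rows([
  [[0,0,4],[0,0,0]],
  [[0,0,4],[0,0,0]],
  [[0,0,4],[0,0,0]],
  [[0,0,4],[0,0,0]],
  [[0,0,0],[0,0,0]],
  [[0,0,0],[0,0,0]],
])

```text
t: 18.95
eef_pos: [0.5628, -0.2194, 0.1609]
orientation: [179.8, 0.0, 76.6]
contact_force: [-8.8, 6.3, 33.7]
gripper_width: 0.231
grip_force: 40.0
```

The plug touched the chamfer, and the side force pushes toward tool -y and +x. I back off, shift that way and retry gently.

send_rows([
  [[0,0,-6],[0,0,0]],
  [[0.8,-1.2,0],[0,0,0]],
  [[0,0,0],[0,0,0]],
  [[0,0,0],[0,0,0]],
])

```text
t: 19.35
eef_pos: [0.5611, -0.2183, 0.1624]
orientation: [-179.9, -0.0, 76.6]
contact_force: [-0.3, 0.3, -3.2]
gripper_width: 0.232
grip_force: 40.0
```

send_rows([
  [[0,0,2],[0,0,0]],
  [[0,0,2],[0,0,0]],
  [[0,0,1],[0,0,0]],
  [[0,0,1],[0,0,0]],
  [[0,0,0],[0,0,0]],
  [[0,0,0],[0,0,0]],
])

```text
t: 19.95
eef_pos: [0.5615, -0.2182, 0.1567]
orientation: [-180.0, -0.0, 76.6]
contact_force: [4.0, 3.2, -4.8]
gripper_width: 0.227
grip_force: 40.0
```

send_rows([
  [[0.2,0.3,2],[0,0,0]],
  [[0,0,2],[0,0,0]],
  [[0,0,2],[0,0,0]],
  [[0,0,2],[0,0,0]],
  [[0,0,0],[0,0,0]],
])

```text
t: 20.45
eef_pos: [0.5615, -0.2182, 0.1487]
orientation: [-180.0, -0.0, 76.6]
contact_force: [2.2, 3.0, -3.9]
gripper_width: 0.23
grip_force: 40.0
```

Going in freely. I continue to just above the expected seat (TCP 122 mm).

send_rows([
  [[0.2,0.2,4],[0,0,0]],
  [[0,0,4],[0,0,0]],
  [[0,0,4],[0,0,0]],
  [[0,0,4],[0,0,0]],
  [[0,0,4],[0,0,0]],
  [[0,0,3],[0,0,0]],
  [[0,0,1],[0,0,0]],
  [[0,0,0],[0,0,0]],
  [[0,0,0],[0,0,0]],
])

```text
t: 21.35
eef_pos: [0.5618, -0.2182, 0.125]
orientation: [-180.0, -0.0, 76.6]
contact_force: [-0.5, 1.9, -3.8]
gripper_width: 0.233
grip_force: 40.0
```

send_rows([
  [[0,0,1],[0,0,0]],
  [[0,0,0.5],[0,0,0]],
  [[0,0,0.5],[0,0,0]],
  [[0,0,0.5],[0,0,0]],
  [[0,0,0],[0,0,0]],
  [[0,0,0],[0,0,0]],
])

```text
t: 21.95
eef_pos: [0.562, -0.2182, 0.1226]
orientation: [180.0, -0.0, 76.6]
contact_force: [1.6, 1.1, -2.7]
gripper_width: 0.228
grip_force: 40.0
```

send_rows([
  [[0,0,0.5],[0,0,0]],
  [[0,0,0.5],[0,0,0]],
  [[0,0,0.5],[0,0,0]],
  [[0,0,0],[0,0,0]],
  [[0,0,0],[0,0,0]],
])

```text
t: 22.45
eef_pos: [0.5619, -0.2182, 0.1217]
orientation: [180.0, 0.0, 76.6]
contact_force: [-3.0, 1.6, 5.5]
gripper_width: 0.23
grip_force: 40.0
```

send_rows([
  [[0,0,0.5],[0,0,0]],
  [[0,0,0.5],[0,0,0]],
  [[0,0,0],[0,0,0]],
  [[0,0,0],[0,0,0]],
])

```text
t: 22.85
eef_pos: [0.5619, -0.2182, 0.1216]
orientation: [179.9, 0.0, 76.6]
contact_force: [-5.6, 2.7, 14.6]
gripper_width: 0.228
grip_force: 40.0
```

The plug has met a hard stop at the expected height. I relieve the push, release, retreat, and check numerically from a second pose.

send_rows([
  [[0,0,-1.5],[0,0,0]],
  [[0,0,0],[0,0,0]],
  [[0,0,0],[0,0,0]],
  [[0,0,0],[0,0,0]],
  [[0,0,0],[0,0,0]],
  [[0,0,0],[0,0,0]],
], hand=0.7)

```text
t: 23.45
eef_pos: [0.5619, -0.2181, 0.1214]
orientation: [-180.0, -0.0, 76.6]
contact_force: [0.4, -0.8, 0.0]
gripper_width: 0.669
grip_force: 0.0
```

send_rows([
  [[0,0,-5],[0,0,0]],
  [[0,0,-10],[0,0,0]],
  [[0,0,-25],[0,0,0]],
  [[0,0,-40],[0,0,0]],
  [[0,0,-40],[0,0,0]],
  [[-30,0,-30],[0,0,0]],
  [[-30,0,0],[0,0,0]],
  [[0,0,0],[0,0,0]],
  [[0,0,0],[0,0,0]],
])

```text
t: 24.35
eef_pos: [0.5476, -0.2766, 0.272]
orientation: [180.0, -0.0, 76.5]
contact_force: [-0.8, -0.2, -0.4]
gripper_width: 0.693
grip_force: 0.0
```

```bash
python3 snap.py w8; python3 - <<'E'
from fit import *
im=load('w8',334);s,c=pickle.load(open('pics/w8.pkl','rb'))
for n,r,zs,cy in(('flange',rect(0,0,.056,.066),(.08,.11),0),('dark cap',rect(0,0,.034,.030),(.11,.14),-.052),('honey cap',rect(0,0,.034,.030),(.11,.14),.052)):
    a=np.radians(-13.3);x0=.562-np.sin(a)*cy;y0=-.2185+np.cos(a)*cy
    q=differential_evolution(score,[(x0-.007,x0+.007),(y0-.007,y0+.007),(-.3,-.16),zs],args=([im],0,list(segs(r))),seed=1,tol=1e-8)
    print(n,q.x.round(4),'exp',x0,y0,np.degrees(q.x[2]),q.fun.round(1),proj(c,np.r_[x0,y0,.1]))
E
```

```text
24.35 [ 0.54764649 -0.27659125  0.2719765 ] [ 1.79992339e+02 -1.56690790e-02  7.64903981e+01] [-33.   25.3  88.4   0.   66.2 -19.5] cam [ 0.56464989 -0.20611538  0.41948858] [-0.06102212 -0.2545117  -0.96514253] 389.56456719986375
flange [ 0.5604 -0.2167 -0.2356  0.11  ] exp 0.562 -0.2185 -13.498507532993552 -353.7 [318.46049501 155.76435921]
dark cap [ 0.5499 -0.2712 -0.236   0.1134] exp 0.5500374136662186 -0.2691053013844086 -13.524041643462608 -470.8 [318.66039944 219.60471644]
honey cap [ 0.5739 -0.1717 -0.2356  0.1391] exp 0.5739625863337815 -0.16789469861559142 -13.497621238321154 -427.6 [318.24233481  86.0939373 ]
```

```bash
python3 - <<'E'
from fit import *
s,c=pickle.load(open('pics/w8.pkl','rb'));im=cv2.imread('pics/w8.png');h=cv2.cvtColor(im,40)
m=((h[...,0]<18)&(h[...,1]>150)&(h[...,2]>90))
for v in range(118,200,8):
    u=np.flatnonzero(m[v,250:390])+250
    if len(u): print(v,u.min(),u.max()+1,'width mm at .094:',round(np.linalg.norm(atz(c,(u.min()-.5,v),.094)-atz(c,(u.max()+.5,v),.094))*1e3,1),len(u))
A=list(segs(rect(0,0,.056,.066)));A=[A[1],A[3]]
for z in(.086,.090,.094,.098,.102,.106):
    q=differential_evolution(score,[(.557,.567),(-.2225,-.2145),(-.26,-.2)],args=([load('w8',334)],z,A),seed=1,tol=1e-8);print(z,q.x.round(4),q.fun.round(1))
E
```

```text
118 283 354 width mm at .094: 56.5 71
126 284 353 width mm at .094: 55.2 69
134 284 353 width mm at .094: 55.4 69
142 285 353 width mm at .094: 54.9 68
150 285 353 width mm at .094: 55.2 68
158 285 353 width mm at .094: 55.5 68
166 285 352 width mm at .094: 55.0 67
174 285 352 width mm at .094: 55.3 67
182 286 352 width mm at .094: 54.7 66
190 285 352 width mm at .094: 55.9 67
0.086 [ 0.5609 -0.2225 -0.2358] -138.6
0.09 [ 0.5609 -0.2225 -0.2382] -136.7
0.094 [ 0.5611 -0.2225 -0.236 ] -122.0
0.098 [ 0.5613 -0.2225 -0.2525] -94.7
0.102 [ 0.5595 -0.2225 -0.2397] -86.6
0.106 [ 0.5593 -0.2225 -0.2268] -91.4
```

The flange width at z = 94 mm reads 55–56 mm across all rows, so it lies flat. That agrees with the contact height at the seat. The gripper is clear, so I hand the job in.

```bash
python3 -c "
from station import robot
print(robot.close_job())"
```

```text
the job is handed in; nothing more can be done
None
```

The dark brown cartridge is fully down in the empty sleeve and the lock plug is seated with its flange flat on the dock; the job was handed in at about 24 s, with one light brush of the plug on the socket chamfer (about 34 N at the wrist) corrected on the way in.

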